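# Hold the vaccine cool box's lid half open

### The arm

A 6-joint arm with a two-finger parallel gripper is mounted at the origin on the work surface. World frame = base frame: x ahead of the robot, y to its left, z up, the work surface at z = 0. Lengths are in mm, angles in rad, forces in N, time in s.
With the tool pointing down it reaches from about 350 to 975 mm from the base axis. Payload 7.1 kg.
Tool frame: the origin (TCP) lies on the mounting face of the last link; the fingertips stand 182 mm ahead of it and the grasp point (between the pads) lies 163 mm ahead of it (ctrl.tip_reach is the distance from the TCP to the fingertips, in mm); z points along the fingers, y is the direction in which the jaws open and shut (so a half turn about z gives the same grasp; the last joint's range is limited). The gripper opens to 88 mm and grips with 3 to 60 N. Pads are 20 mm wide; open, the fingers measure 115 mm over their backs; the gripper's body (75 mm by 178 mm) begins 61 mm behind the grasp point.
Start: joints at [1.119, 0.423, 1.63, -0, 1.089, -0.019], TCP at [262.102, 567.37, 404.675] pointing down, gripper open.
Joint ranges: [-3, 3], [-0.9, 2.11], [0.09, 2.58], [-1.31, 4.45], [0.11, 2.69], [-2.54, 2.54]. Speed limits (rad/s): [2.39, 2.39, 3.01, 3.14, 3.14, 3.14].

### API

Orientations are given as a rotation vector (axis times angle).
In Python, from workcell import ctrl gives the robot as it stands.
- The arm moves only by the tool jog_arm, never from a script. Its argument "steps" is a list that holds one entry, the list of rows, each a list of 7 numbers: the shift along the tool's x, y, z in m, then the turn, a rotation vector about the tool's x, y, z in degrees, then the gripper's target within -1 to 1 (shut at 1, half-way at 0, fully open at -1). A call has 1 to 20 rows; each row shifts and turns the commanded pose from where the row before left it, along the tool's axes as they then stand; what a row does not reach is not made up. A row lasts 1/12 s, in which the tool goes at most 41.7 mm and 7.16 degrees, less where a joint would pass 70% of its speed; a pose out of reach is approached as far as the arm can. A call is refused whole if a number of a shift passes 0.0417 or a number of a turn 7.16, either way. A call with a gripper value outside its range is refused whole. The fingers move at their own pace and stop on an object; the grip force is fixed at half the most. Time passes only in rows, so rows that do not move let the fingers close. It gives the time, the measured TCP pose, the force and the opening at its end, in the units of the state.
- ctrl.get_obs(): the state, without advancing time (a new reading comes with each control period).
- ctrl.get_image(name): name is "side" or "top"; returns the picture (480x640x3 uint8, red, green, blue); there is no depth.
- ctrl.camera_info(name): a dict with "fx", "fy", "cx", "cy" (pixels), "dist" ([k1, k2, p1, p2, k3] as OpenCV has them; the pictures are not rectified), "origin" and "attitude" of the camera in the world. Camera axes: x right, y down, z forward; pixel columns grow to the right and rows downward; lengths in mm; the calibration is good to about 2 mm. A picture is of the moment at which its call begins. camera_info takes no time and is no camera call.
- ctrl.close_job(): hands the job in, once; it reports no verdict.
Trained networks look in the newest picture that a camera, given by its name, has taken for a name from the list of things; names that differ only in an ending like _2 or _b are one class to them, and where a whole thing is asked for, a point or a joint stands for the part that bears it (a point fixed in the world has none). Each returns a list of dicts, best first, with "p" (0 to 1); they miss things now and then, are a little off and sometimes report something else, mostly with a low value. They report only what shows in the picture. A call takes as long as a camera call.
- ctrl.look_for(thing, camera): "bbox" ([left, top, right, bottom] in pixels, round what is visible of it).
- ctrl.trace(thing, camera): "pixels" (480x640 bool, what is visible of it) and "bbox" ([left, top, right, bottom] in pixels, round what is visible of it).
- ctrl.landmark_of(thing, camera): "uv" ([column, row] in pixels: a listed point, or the origin of a listed thing).
The state is a dict: "t": time; "qpos": joint angles; "qvel": joint speeds; "joint_torque": joint torques, N m; "ee_pos": TCP position; "orientation": TCP orientation; "ft_force": force on the tool from outside, world axes, zero at the start; "moment": the same for the moment, N m; "width": finger opening in mm.
Only numpy, scipy, OpenCV 4.12 (cv2) and the standard library are available. Lean on these libraries where they do the work, as an engineer would, in place of code of your own. Each camera call takes 0.05 s, during which the arm holds its last target.

### The job

A colleague needs both hands to take vaccine out of the blue cool box, and its lid falls shut by itself. Swing the two front catches well out and down, clear of the lid, then raise the lid to 45 degrees (never beyond 60, to keep the cold in) and hold it there: the program finishes with the gripper still holding the lid up, not let go and not propped. Do not force the lid while a catch is still hooked, and leave everything else on the table where it is.

Things in the scene. Friction and masses are not known exactly. Their poses are not given: they have to be found in the camera images.
- coolbox: The insulated cool box: blue plastic, 200 (x) x 300 (y) mm, 188 mm tall shut (body 150 mm, lid 36 mm thick on it), heavy, does not move. Origin: centre of its underside, on the table. Its own axes: -x points out of the front (the side with the two catches and the lid's grip tab, facing the robot), +x to the hinge at the back, +y to its left side as the robot sees it, z up.
- lid (a joint): Angle of the cool box's lid, rad: 0 shut, grows as the front edge rises; 0.785 is 45 degrees, 1.57 upright, stop at 1.75. The lid weighs about 0.55 kg and falls shut when let go below upright. It cannot be raised while a catch is hooked over it.
- lid_tab (a point): Centre of the lid's grip tab, a blue block in the middle of the lid's front edge, sticking out 28 mm forwards (x), 40 mm wide (y), 16 mm thick. With the lid shut it lies at (-116, 0, 174) mm in the cool box's axes, 221 mm forward of the hinge line and 22 mm above it; it turns with the lid. Its two side faces (40 mm apart) are free for a pinch from above.
- lid_hinge (a point): Middle of the lid's hinge line, which runs along the cool box's y axis at (105, 0, 152) mm in the cool box's axes. Fixed to the cool box; same axes.
- catch_left (a joint): Angle of the left (+y) front catch, rad: 0 upright and hooked over the lid, grows as its top swings outwards (towards the robot) and down; its hook clears the lid from about 0.2, at about 1.1 its thumb lip is level with the pivot, stop at 1.75. A stiff hinge (about 0.05 N m of friction): it stays where it is left.
- catch_left_lip (a point): Centre of that catch's thumb lip, a grey plastic block 30 mm wide (y), 27 mm long (x), 14 mm thick that sticks out forwards from the top of the catch. Hooked, it lies at (-134, 105, 175) mm in the cool box's axes, 30 mm forward of the catch's pivot and 65 mm above it; it turns with the catch. Its side faces are free for a pinch from above.
- catch_left_pivot (a point): The left (+y) catch's pivot, low on the cool box's front at (-104, 105, 110) mm in the cool box's axes; the pivot line runs along the cool box's y axis. Fixed to the cool box; same axes.
- catch_right (a joint): Angle of the right (-y) front catch, rad: 0 upright and hooked over the lid, grows as its top swings outwards (towards the robot) and down; its hook clears the lid from about 0.2, at about 1.1 its thumb lip is level with the pivot, stop at 1.75. A stiff hinge (about 0.05 N m of friction): it stays where it is left.
- catch_right_lip (a point): Centre of that catch's thumb lip, a grey plastic block 30 mm wide (y), 27 mm long (x), 14 mm thick that sticks out forwards from the top of the catch. Hooked, it lies at (-134, -105, 175) mm in the cool box's axes, 30 mm forward of the catch's pivot and 65 mm above it; it turns with the catch. Its side faces are free for a pinch from above.
- catch_right_pivot (a point): The right (-y) catch's pivot, low on the cool box's front at (-104, -105, 110) mm in the cool box's axes; the pivot line runs along the cool box's y axis. Fixed to the cool box; same axes.
- freezer_pack: Bystander, leave it alone: white plastic freezer pack, 95 x 165 mm, 33 mm tall, lying in front of the cool box. Origin: centre of its underside.
- data_logger: Bystander, leave it alone: flat white temperature logger, 55 x 100 mm, 20 mm tall, in front of the cool box to its left. Origin: centre of its underside.
- ampoule_carton: Bystander, leave it alone: white ampoule carton with a dull blue band, 50 x 80 mm, 60 mm tall. Origin: centre of its underside.
- amber_bottle: Bystander, leave it alone: amber glass bottle with white cap, 60 mm diameter, 130 mm tall. Origin: centre of its underside.
- tablet_jar: Bystander, leave it alone: white plastic tablet jar, 68 mm diameter, 85 mm tall. Origin: centre of its underside.
- tape_roll: Bystander, leave it alone: roll of brown packing tape lying flat, 100 mm diameter, 48 mm tall. Origin: centre of its underside.
- small_carton: Bystander, leave it alone: taped brown carton, 90 x 130 mm, 70 mm tall, in front of the cool box to its right. Origin: centre of its underside.

How it is judged (in metres and radians):
On the way, in this order (a step that is already met when the one before it is completed fails the run):
1. both catches are swung out more than 35 degrees (0.6 rad) while the lid is still shut (value of joint each of catch_left, catch_right above 0.6 rad and value of joint lid below 0.06 rad), for 0.2 s.
2. the fingers are raising the lid (more than 20 degrees open) (value of joint lid above 0.35 rad and contact force between lid and the fingers above 0.5 N), for 0.1 s.
At the end, for the whole second after the job is handed in: The lid stands still at 45 degrees, give or take 6 (0.68 to 0.89 rad), carried by the robot's fingers (contact force above 0.5 N) and by nothing else; both catches are swung out more than 0.6 rad; every bystander is within 30 mm of where it stood (value of joint each of catch_left, catch_right above 0.6 rad and value of joint lid between 0.68 and 0.89 rad and velocity of joint lid between -0.1 and 0.1 rad/s and contact force between lid and the fingers above 0.5 N and distance of each of freezer_pack, data_logger, ampoule_carton, amber_bottle, tablet_jar, tape_roll, small_carton from where it was at the start of the episode below 0.03 m); the arm keeps its last pose, push and grip.
It fails at once if the lid is opened beyond 60 degrees (1.05 rad) (value of joint lid above 1.05 rad).
It fails at once if the lid is forced up (above 0.08 rad) while a catch is still hooked (below 0.2 rad) (value of joint lid above 0.08 rad and value of joint any of catch_left, catch_right below 0.2 rad).
It fails at once if a bystander is pushed more than 30 mm (distance of any of freezer_pack, data_logger, ampoule_carton, amber_bottle, tablet_jar, tape_roll, small_carton from where it was at the start of the episode above 0.03 m).
It also fails if it takes over 54 s, if anything falls off the work surface, if the arm or the gripper's body presses on something with over 40 N, if the wrist force passes 120 N, or if a joint passes its speed limit or range.

## Working session

There is one attempt and no reset: what is moved stays moved. The work goes in short steps, Python scripts to look and compute and a tool call to move; the robot and the scene stay as the last step left them, time stands still between calls to the robot, and variables do not carry over. Pictures are saved under pics/ and viewed, and the job is handed in when it is done.

Besides the shell and the picture viewer there is one more tool, called as name(argument=value, ...), one argument or row to a line, values as JSON. jog_arm: Moves the arm, as the interface text tells. Its arguments: {"type":"object","properties":{"steps":{"type":"array"}},"required":["steps"]}

```bash
mkdir -p pics; ls; cat > h.py <<'E'
import numpy as np, cv2
from workcell import ctrl
def cam(n):
    i=ctrl.camera_info(n)
    K=np.array([[i['fx'],0,i['cx']],[0,i['fy'],i['cy']],[0,0,1]])
    return i,K,np.array(i['dist'],float)
def save(n,f):
    im=ctrl.get_image(n); cv2.imwrite('pics/'+f,im[:,:,::-1]); return im
E
python3 - <<'E'
from h import *
o=ctrl.get_obs(); print(o)
for n in('side','top'):
    print(ctrl.camera_info(n)); save(n,n+'0.png')
    for t in['lid_tab','lid_hinge','catch_left_lip','catch_right_lip','catch_left_pivot','catch_right_pivot','coolbox','freezer_pack','data_logger','small_carton','tape_roll','tablet_jar','amber_bottle','ampoule_carton']:
        r=ctrl.landmark_of(t,n); print(t,[(np.round(x['uv'],1).tolist(),round(x['p'],2)) for x in r[:2]])
E
```

```text
pics
{'t': 0.0, 'qpos': array([ 1.11899383e+00,  4.23867273e-01,  1.63069334e+00, -3.17350637e-06,
        1.08859596e+00, -1.90009221e-02]), 'qvel': array([-4.14616958e-04,  1.52437449e-03,  2.29659466e-05,  9.78564354e-04,
       -2.58660887e-03, -2.11405647e-03]), 'joint_torque': array([-1.28301454e-03, -5.44629908e+01, -2.73660386e+01,  6.42757863e-02,
        2.26599042e-02, -1.32224495e-04]), 'ee_pos': array([261.99083858, 567.13150564, 403.88366064]), 'orientation': array([-6.74469251e-01, -3.06796600e+00,  2.38960021e-03]), 'ft_force': array([-1.28876549, -0.15755138,  0.1455795 ]), 'moment': array([ 0.01488299, -0.02251497,  0.0266049 ]), 'width': 87.88318032295362}
{'fx': 490.7344905408128, 'fy': 490.7344905408128, 'cx': 319.916179053894, 'cy': 243.85924331199513, 'dist': array([-0.02158698,  0.        ,  0.        ,  0.        ,  0.        ]), 'origin': array([ 137.24216846, -632.31191802,  591.98990719]), 'attitude': array([-2.03634755,  0.58559986, -0.31304661])}
lid_tab [([301.2, 243.6], 0.72)]
lid_hinge [([411.4, 225.3], 0.8), ([317.1, 273.4], 0.57)]
catch_left_lip [([
[... 675 characters left out ...]
1020772,   20.63440573, 1198.24677034]), 'attitude': array([-2.13664756,  2.11736169, -0.21666884])}
lid_tab [([325.5, 274.3], 0.81), ([380.4, 292.4], 0.58)]
lid_hinge [([342.4, 159.6], 0.63)]
catch_left_lip [([264.5, 276.5], 0.59)]
catch_right_lip [([380.5, 293.8], 0.79), ([451.1, 284.8], 0.68)]
catch_left_pivot [([266.2, 263.1], 0.9)]
catch_right_pivot [([381.6, 278.0], 0.6)]
coolbox []
freezer_pack [([318.0, 333.1], 0.55)]
data_logger [([218.5, 318.7], 0.75)]
small_carton [([431.8, 363.4], 0.9), ([265.0, 278.5], 0.41)]
tape_roll [([449.8, 234.1], 0.94), ([266.4, 265.2], 0.51)]
tablet_jar [([195.9, 252.8], 0.92)]
amber_bottle [([214.9, 199.5], 0.83)]
ampoule_carton [([451.6, 287.9], 0.73)]
```

View pics/side0.png

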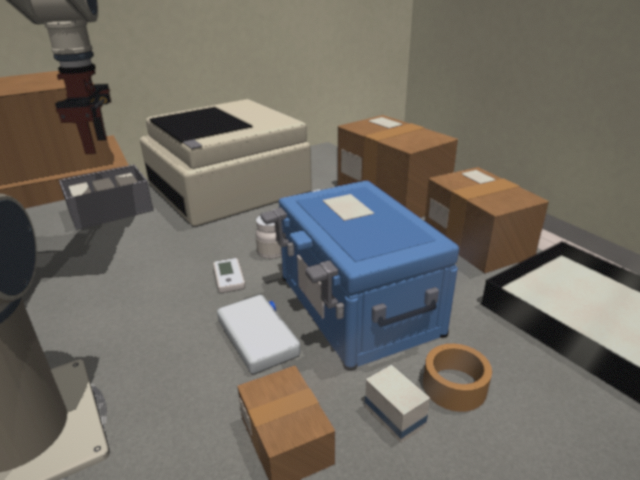

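View pics/top0.png

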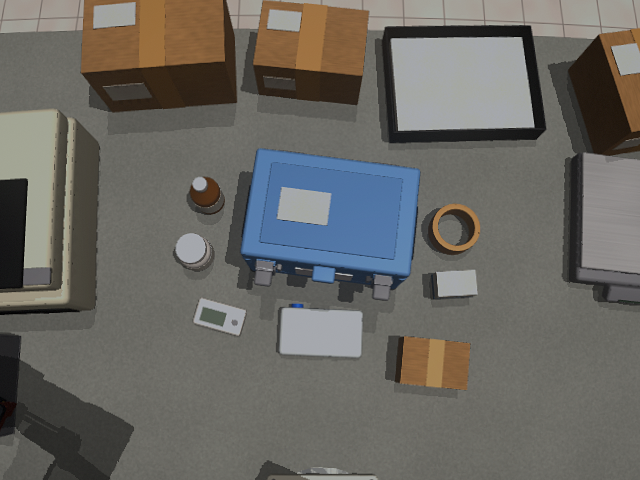

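```bash
cat > fit.py <<'E'
from h import *
from scipy.optimize import least_squares
from scipy.spatial.transform import Rotation as R
P={'lid_tab':(-116,0,174),'lid_hinge':(105,0,152),'catch_left_lip':(-134,105,175),'catch_right_lip':(-134,-105,175),'catch_left_pivot':(-104,105,110),'catch_right_pivot':(-104,-105,110)}
S={'lid_tab':(301.2,243.6),'catch_left_lip':(269.3,215.6),'catch_right_lip':(315.4,271.2),'catch_left_pivot':(286,248.4),'catch_right_pivot':(338,301.9),'lid_hinge':(411.4,225.3)}
T={'lid_tab':(325.5,274.3),'lid_hinge':(342.4,159.6),'catch_left_lip':(264.5,276.5),'catch_right_lip':(380.5,293.8),'catch_left_pivot':(266.2,263.1),'catch_right_pivot':(381.6,278)}
def proj(n,X):
    i,K,d=cam(n); Rw=R.from_rotvec(i['attitude']).as_matrix()
    Xc=(np.asarray(X,float).reshape(-1,3)-i['origin'])@Rw
    return cv2.projectPoints(Xc,np.zeros(3),np.zeros(3),K,d)[0].reshape(-1,2)
def world(p,X):
    c,s=np.cos(p[2]),np.sin(p[2]); X=np.asarray(X,float)
    return X@np.array([[c,s,0],[-s,c,0],[0,0,1]])+[p[0],p[1],0]
def res(p):
    r=[]
    for n,M in(('side',S),('top',T)):
        k=list(M); r.append((proj(n,world(p,[P[a] for a in k]))-[M[a] for a in k]).ravel())
    return np.concatenate(r)
if __name__=='__main__':
    s=least_squares(res,[500,0,0],loss='soft_l1',x_scale=[100,100,.1])
    print(s.x,np.degrees(s.x[2])); print(np.round(res(s.x).reshape(-1,2),1))
    for k in P: print(k,np.round(world(s.x,P[k]),1))
E
python3 fit.py
```

```text
[ 5.97034899e+02 -1.43498732e+01 -1.31263403e-01] -7.520838974830243
[[ 0.5 -2.6]
 [ 1.9  1.3]
 [ 1.4  3.2]
 [ 2.1 -4.8]
 [-3.3  1.6]
 [-0.2  0.2]
 [-1.3  0.1]
 [-2.4  1. ]
 [-0.6 -0.5]
 [ 1.3 -1.2]
 [ 2.9  2. ]
 [-1.9  2.6]]
lid_tab [482.    0.8 174. ]
lid_hinge [701.1 -28.1 152. ]
catch_left_lip [477.9 107.3 175. ]
catch_right_lip [ 450.4 -100.9  175. ]
catch_left_pivot [507.7 103.4 110. ]
catch_right_pivot [ 480.2 -104.8  110. ]
```

The side view shows the blue box, with its catches at about (315,270) and (270,215). The top view shows the lid tab at (325,274), the lips at (264,277) and (381,293), and the freezer pack in front at (320,333). I'll overlay the fitted model to check it.

```bash
cat > ov.py <<'E'
from fit import *
import sys
p=[597.0,-14.3,-0.1313]
def box(c,s): 
    c=np.array(c);s=np.array(s)/2
    return [c+s*np.array([a,b,d]) for a in(-1,1) for b in(-1,1) for d in(-1,1)]
E=[(0,1),(2,3),(4,5),(6,7),(0,2),(1,3),(4,6),(5,7),(0,4),(1,5),(2,6),(3,7)]
B=[((0,0,75),(200,300,150)),((0,0,170),(204,304,36)),((-116,0,174),(28,40,16)),((-134,105,175),(27,30,14)),((-134,-105,175),(27,30,14))]
for n,win in(('top',(210,130,250,190)),('side',(230,160,250,190))):
    im=cv2.imread(f'pics/{n}0.png'); x,y,w,h=win
    im=cv2.resize(im[y:y+h,x:x+w],None,fx=3,fy=3,interpolation=cv2.INTER_CUBIC)
    for b in B:
        q=(proj(n,world(p,box(*b)))-[x,y])*3
        for i,j in E: cv2.line(im,tuple(np.int32(q[i])),tuple(np.int32(q[j])),(0,255,255),1)
    cv2.imwrite(f'pics/ov_{n}_{sys.argv[1]}.png',im)
E
python3 ov.py a
```

```text
(no output)
```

View pics/ov_top_a.png

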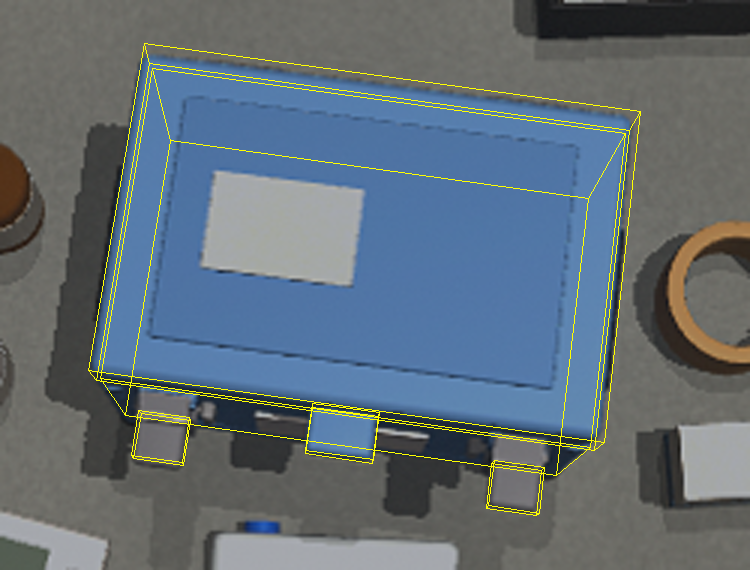

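View pics/ov_side_a.png

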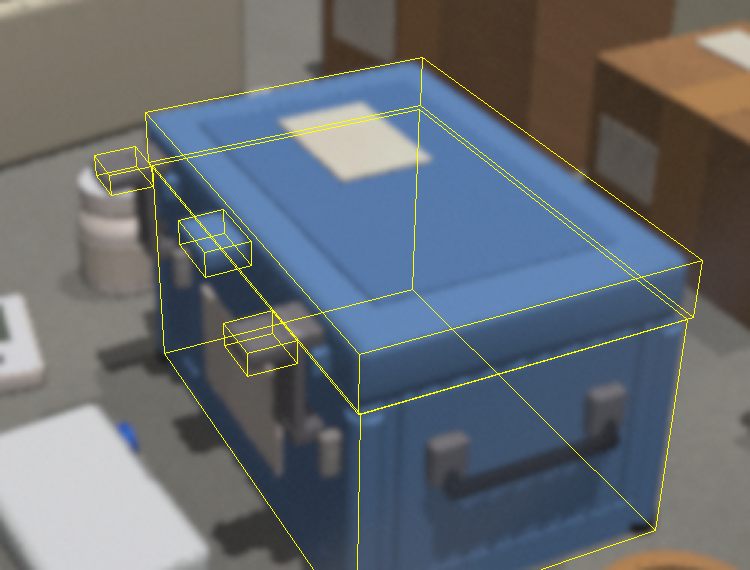

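jog_arm(
  steps=[
    [[0, 0, -0.015, 0, 0, -5.77, -1], [0, 0, -0.015, 0, 0, -5.77, -1], [0, 0, -0.015, 0, 0, -5.77, -1], [-0.01715, -0.02674, 0, 0, 0, 0, -1], [-0.01715, -0.02674, 0, 0, 0, 0, -1], [-0.01715, -0.02674, 0, 0, 0, 0, -1], [-0.01715, -0.02674, 0, 0, 0, 0, -1], [-0.01715, -0.02674, 0, 0, 0, 0, -1], [-0.01715, -0.02674, 0, 0, 0, 0, -1], [-0.01715, -0.02674, 0, 0, 0, 0, -1], [-0.01715, -0.02674, 0, 0, 0, 0, -1], [-0.01715, -0.02674, 0, 0, 0, 0, -1], [-0.01715, -0.02674, 0, 0, 0, 0, -1], [-0.01715, -0.02674, 0, 0, 0, 0, -1], [-0.01715, -0.02674, 0, 0, 0, 0, -1], [-0.01715, -0.02674, 0, 0, 0, 0, -1], [-0.01715, -0.02674, 0, 0, 0, 0, -1], [-0.01715, -0.02674, 0, 0, 0, 0, -1], [-0.01715, -0.02674, 0, 0, 0, 0, -1], [0, 0, 0, 0, 0, 0, -1]],
  ],
)

```text
t: 3.17
ee_pos: [480.1, 103.9, 450.0]
orientation: [0.21, 3.133, -0.002]
ft_force: [-0.1, 0.8, -0.2]
width: 87.9
```

```bash
cat > st.py <<'E'
from fit import *
import sys
p=[597.0,-14.3,-0.1313]
def st():
    o=ctrl.get_obs(); Rt=R.from_rotvec(o['orientation']).as_matrix(); g=o['ee_pos']+163*Rt[:,2]
    c,s=np.cos(p[2]),np.sin(p[2]); gb=(g-[p[0],p[1],0])@np.array([[c,-s,0],[s,c,0],[0,0,1]])
    B=np.array([[c,-s,0],[s,c,0],[0,0,1]])
    print('t',round(o['t'],2),'ee',o['ee_pos'].round(1),'grasp_box',gb.round(1),'F',o['ft_force'].round(1),'w',round(o['width'],1),'q',o['qpos'].round(2))
    print('tool axes in box (cols)\n',(B.T@Rt).round(3))
    return o
if __name__=='__main__':
    st()
    for a in sys.argv[1:]:
        n,f=a.split(':'); save(n,f)
E
python3 st.py top:top1.png side:side1.png
```

```text
t 3.17 ee [480.1 103.9 450. ] grasp_box [-131.1  101.7  287. ] F [-0.1  0.8 -0.2] w 87.9 q [ 0.19  0.17  1.88 -0.    1.1  -1.25]
tool axes in box (cols)
 [[-1.     0.003  0.002]
 [ 0.003  1.    -0.001]
 [-0.002 -0.001 -1.   ]]
```

jog_arm(
  steps=[
    [[0.005, 0.0033, 0.02, 0, 0, 0, -1], [0, 0, 0.03, 0, 0, 0, -1], [0, 0, 0.025, 0, 0, 0, -1], [0, 0, 0.02, 0, 0, 0, -1], [0, 0, 0.015, 0, 0, 0, -1], [0, 0, 0, 0, 0, 0, -1], [0, 0, 0, 0, 0, 0, -1]],
  ],
)

```text
t: 3.85
ee_pos: [473.4, 112.3, 339.4]
orientation: [-0.203, -3.133, 0.001]
ft_force: [0.0, 0.3, 0.5]
width: 87.7
```

```bash
python3 st.py top:top2.png side:side2.png; python3 -c "
import cv2,numpy as np
a=cv2.imread('pics/top2.png')[230:330,200:330];b=cv2.imread('pics/side2.png')[150:300,200:350]
cv2.imwrite('pics/c2.png',np.hstack([cv2.resize(a,(400,308)),cv2.resize(b,(400,400))[:308]]))"
```

```text
t 3.85 ee [473.4 112.3 339.4] grasp_box [-139.4  109.2  176.4] F [0.  0.3 0.5] w 87.7 q [ 0.21  0.32  1.98  0.    0.85 -1.23]
tool axes in box (cols)
 [[-1.    -0.002 -0.002]
 [-0.002  1.    -0.   ]
 [ 0.002 -0.    -1.   ]]
```

View pics/c2.png

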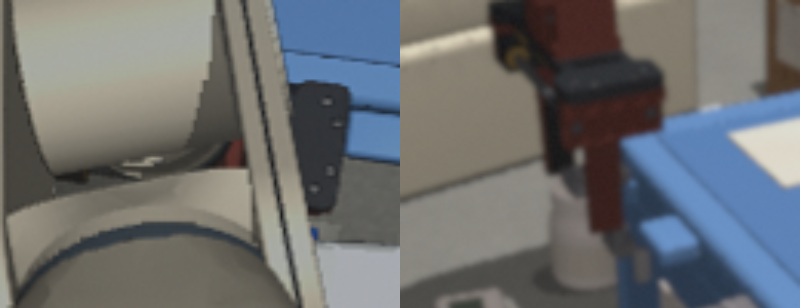

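jog_arm(
  steps=[
    [[-0.003, -0.003, 0, 0, 0, 0, -1], [0, 0, 0, 0, 0, 0, 0], [0, 0, 0, 0, 0, 0, 0.4], [0, 0, 0, 0, 0, 0, 1], [0, 0, 0, 0, 0, 0, 1], [0, 0, 0, 0, 0, 0, 1], [0, 0, 0, 0, 0, 0, 1], [0, 0, 0, 0, 0, 0, 1]],
  ],
)

```text
t: 4.62
ee_pos: [476.5, 108.0, 339.7]
orientation: [-0.205, -3.135, 0.0]
ft_force: [0.7, -0.1, -0.3]
width: 44.9
```

```bash
python3 st.py; python3 st.py
```

```text
t 4.62 ee [476.5 108.  339.7] grasp_box [-135.5  105.4  176.7] F [ 0.7 -0.1 -0.3] w 44.9 q [ 0.2   0.32  1.98 -0.    0.85 -1.24]
tool axes in box (cols)
 [[-1.    -0.001 -0.   ]
 [-0.001  1.    -0.   ]
 [ 0.    -0.    -1.   ]]
t 4.62 ee [476.5 108.  339.7] grasp_box [-135.5  105.4  176.7] F [ 0.7 -0.1 -0.3] w 44.9 q [ 0.2   0.32  1.98 -0.    0.85 -1.24]
tool axes in box (cols)
 [[-1.    -0.001 -0.   ]
 [-0.001  1.    -0.   ]
 [ 0.    -0.    -1.   ]]
```

jog_arm(
  steps=[
    [[0, 0, 0, 0, 0, 0, 1], [0, 0, 0, 0, 0, 0, 1], [0, 0, 0, 0, 0, 0, 1], [0, 0, 0, 0, 0, 0, 1], [0, 0, 0, 0, 0, 0, 1], [0, 0, 0, 0, 0, 0, 1]],
  ],
)

```text
t: 5.12
ee_pos: [476.7, 109.1, 339.9]
orientation: [0.206, 3.134, 0.004]
ft_force: [0.5, 9.3, 0.2]
width: 30.0
```

jog_arm(
  steps=[
    [[0.0079, 0, 0.0044, 0, 0, 0, 1], [0.0074, 0, 0.0053, 0, 0, 0, 1], [0.0066, 0, 0.0061, 0, 0, 0, 1], [0.0059, 0, 0.0069, 0, 0, 0, 1], [0.0049, 0, 0.0075, 0, 0, 0, 1], [0.004, 0, 0.0081, 0, 0, 0, 1], [0.003, 0, 0.0086, 0, 0, 0, 1], [0.0019, 0, 0.0088, 0, 0, 0, 1], [0.0009, 0, 0.009, 0, 0, 0, 1], [0, 0, 0, 0, 0, 0, 1], [0, 0, 0, 0, 0, 0, 1], [0, 0, 0, 0, 0, 0, 1]],
  ],
)

```text
t: 6.12
ee_pos: [434.3, 114.6, 274.7]
orientation: [-0.205, -3.134, -0.003]
ft_force: [-0.0, 12.0, -5.3]
width: 30.0
```

```bash
python3 st.py side:side3.png; python3 -c "
import cv2
b=cv2.imread('pics/side3.png')[150:330,180:420]
cv2.imwrite('pics/c3.png',cv2.resize(b,None,fx=3,fy=3))"
```

```text
t 6.12 ee [434.3 114.6 274.7] grasp_box [-178.3  106.7  111.7] F [-0.  12.  -5.3] w 30.0 q [ 0.23  0.39  2.09  0.    0.66 -1.21]
tool axes in box (cols)
 [[-1.    -0.001 -0.001]
 [-0.001  1.     0.002]
 [ 0.001  0.002 -1.   ]]
```

View pics/c3.png

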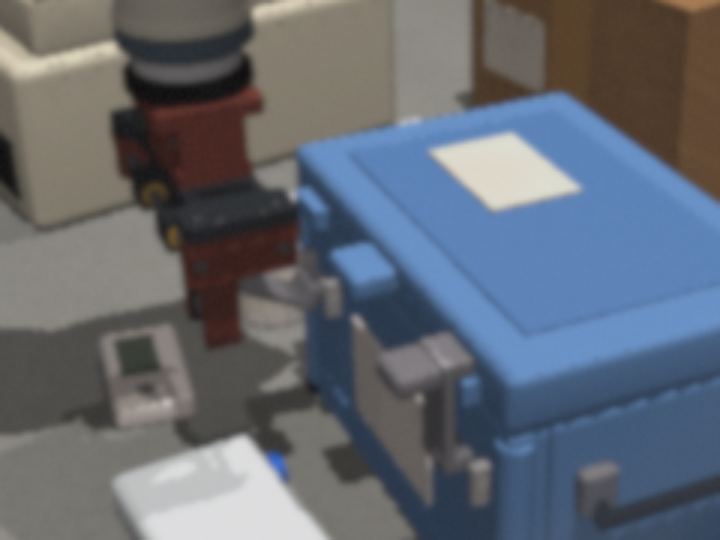

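The left catch is down level. The picture shows its arm lying horizontal between the fingers, and the right one still hooked at about (410,370) in the crop. I'll release and go to the right catch.

jog_arm(
  steps=[
    [[0, 0, 0, 0, 0, 0, -1], [0, 0, 0, 0, 0, 0, -1], [0, 0, 0, 0, 0, 0, -1], [0, 0, 0, 0, 0, 0, -1], [0, 0, 0, 0, 0, 0, -1], [0, 0, 0, 0, 0, 0, -1], [0, 0, 0, 0, 0, 0, -1], [0, 0, -0.02, 0, 0, 0, -1], [0, 0, -0.03, 0, 0, 0, -1], [0, 0, -0.035, 0, 0, 0, -1], [0, 0, -0.035, 0, 0, 0, -1], [-0.006, -0.03, -0.03, 0, 0, 0, -1], [-0.006, -0.03, -0.02, 0, 0, 0, -1], [-0.006, -0.03, 0, 0, 0, 0, -1], [-0.006, -0.03, 0, 0, 0, 0, -1], [-0.006, -0.03, 0, 0, 0, 0, -1], [-0.006, -0.03, 0, 0, 0, 0, -1], [-0.006, -0.03, 0, 0, 0, 0, -1], [0, 0, 0, 0, 0, 0, -1], [0, 0, 0, 0, 0, 0, -1]],
  ],
)

```text
t: 7.83
ee_pos: [448.4, -100.6, 444.1]
orientation: [-0.21, -3.134, -0.0]
ft_force: [0.4, -0.1, 0.1]
width: 87.8
```

```bash
python3 st.py side:side4.png top:top4.png; python3 -c "
import cv2,numpy as np
b=cv2.imread('pics/side4.png')[150:330,180:420];a=cv2.imread('pics/top4.png')[150:330,220:460]
cv2.imwrite('pics/c4.png',cv2.resize(np.vstack([a,b]),None,fx=1.6,fy=1.6))"
```

```text
t 7.83 ee [ 448.4 -100.6  444.1] grasp_box [-136.1 -104.9  281.1] F [ 0.4 -0.1  0.1] w 87.8 q [-0.25  0.12  1.94  0.    1.07 -1.68]
tool axes in box (cols)
 [[-1.     0.003 -0.   ]
 [ 0.003  1.     0.   ]
 [ 0.     0.    -1.   ]]
```

View pics/c4.png

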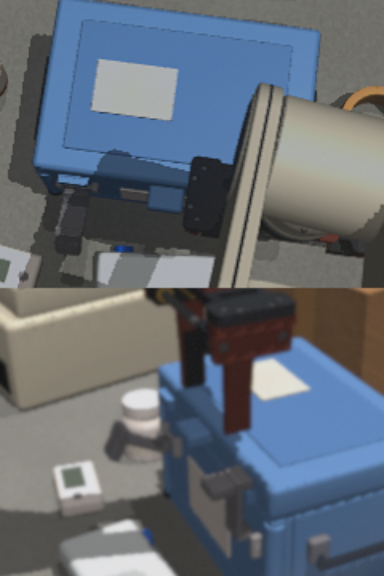

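Left catch is out and horizontal, with its lip at about (125,440) in the crop. The gripper is above the right lip, so I'll descend and close.

jog_arm(
  steps=[
    [[0, 0.001, 0.025, 0, 0, 0, -1], [0, 0, 0.03, 0, 0, 0, -1], [0, 0, 0.025, 0, 0, 0, -1], [0, 0, 0.015, 0, 0, 0, -1], [0, 0, 0.0095, 0, 0, 0, -1], [0, 0, 0, 0, 0, 0, -0.5], [0, 0, 0, 0, 0, 0, 1], [0, 0, 0, 0, 0, 0, 1], [0, 0, 0, 0, 0, 0, 1], [0, 0, 0, 0, 0, 0, 1], [0, 0, 0, 0, 0, 0, 1], [0, 0, 0, 0, 0, 0, 1], [0, 0, 0, 0, 0, 0, 1], [0, 0, 0, 0, 0, 0, 1], [0, 0, 0, 0, 0, 0, 1], [0, 0, 0, 0, 0, 0, 1], [0, 0, 0, 0, 0, 0, 1]],
  ],
)

```text
t: 9.35
ee_pos: [448.7, -98.1, 339.8]
orientation: [-0.205, -3.135, -0.001]
ft_force: [-0.8, 4.7, 4.4]
width: 29.9
```

```bash
python3 st.py
```

```text
t 9.35 ee [448.7 -98.1 339.8] grasp_box [-136.1 -102.5  176.8] F [-0.8  4.7  4.4] w 29.9 q [-0.24  0.28  2.04  0.    0.82 -1.68]
tool axes in box (cols)
 [[-1.    -0.001 -0.   ]
 [-0.001  1.     0.   ]
 [ 0.     0.    -1.   ]]
```

jog_arm(
  steps=[
    [[0.0079, 0, 0.0044, 0, 0, 0, 1], [0.0074, 0, 0.0053, 0, 0, 0, 1], [0.0066, 0, 0.0061, 0, 0, 0, 1], [0.0059, 0, 0.0069, 0, 0, 0, 1], [0.0049, 0, 0.0075, 0, 0, 0, 1], [0.004, 0, 0.0081, 0, 0, 0, 1], [0.003, 0, 0.0086, 0, 0, 0, 1], [0.0019, 0, 0.0088, 0, 0, 0, 1], [0.0009, 0, 0.009, 0, 0, 0, 1], [0, 0, 0, 0, 0, 0, 1], [0, 0, 0, 0, 0, 0, 1], [0, 0, 0, 0, 0, 0, -1], [0, 0, 0, 0, 0, 0, -1], [0, 0, 0, 0, 0, 0, -1], [0, 0, 0, 0, 0, 0, -1], [0, 0, 0, 0, 0, 0, -1], [0, 0, 0, 0, 0, 0, -1], [0, 0, 0, 0, 0, 0, -1], [0, 0, -0.02, 0, 0, 0, -1], [0, 0, -0.03, 0, 0, 0, -1]],
  ],
)

```text
t: 11.02
ee_pos: [405.6, -92.6, 323.7]
orientation: [-0.205, -3.129, -0.002]
ft_force: [0.4, 0.2, -0.2]
width: 85.5
```

jog_arm(
  steps=[
    [[0, 0, -0.035, 0, 0, 0, -1], [0, 0, -0.035, 0, 0, 0, -1], [-0.012, 0.021, -0.03, 0, 0, 0, -1], [-0.012, 0.021, -0.01, 0, 0, 0, -1], [-0.012, 0.021, 0, 0, 0, 0, -1], [-0.012, 0.021, 0, 0, 0, 0, -1], [-0.012, 0.021, 0, 0, 0, 0, -1], [0, 0, 0, 0, 0, 0, -1], [0, 0, 0, 0, 0, 0, -1]],
  ],
)

```text
t: 11.77
ee_pos: [479.9, 4.1, 434.7]
orientation: [-0.202, -3.135, 0.0]
ft_force: [0.0, 0.3, -1.3]
width: 88.1
```

```bash
python3 st.py side:side5.png top:top5.png; python3 -c "
import cv2,numpy as np
b=cv2.imread('pics/side5.png')[150:330,180:420];a=cv2.imread('pics/top5.png')[150:330,220:460]
cv2.imwrite('pics/c5.png',cv2.resize(np.vstack([a,b]),None,fx=1.6,fy=1.6))"
```

```text
t 11.77 ee [479.9   4.1 434.7] grasp_box [-118.6    2.9  271.7] F [ 0.   0.3 -1.3] w 88.1 q [-0.02  0.17  1.91 -0.    1.06 -1.46]
tool axes in box (cols)
 [[-1.    -0.003 -0.001]
 [-0.003  1.    -0.   ]
 [ 0.001 -0.    -1.   ]]
```

View pics/c5.png

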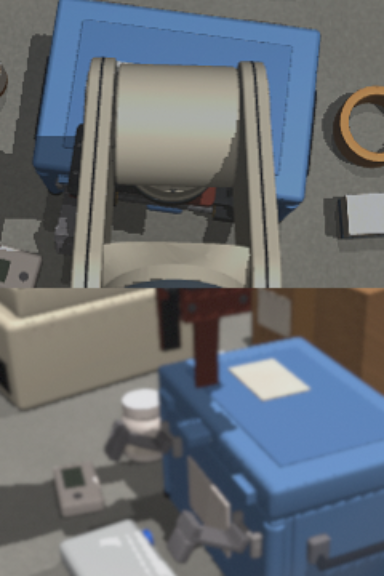

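Both catches are out, with the right lip at about (190,540) in the crop, and the lid is shut. Next I'll pinch the tab.

jog_arm(
  steps=[
    [[0.001, 0, 0.025, 0, 0, 0, -1], [0, 0, 0.03, 0, 0, 0, -1], [0, 0, 0.02, 0, 0, 0, -1], [0, 0, 0.012, 0, 0, 0, -1], [0, 0, 0.008, 0, 0, 0, -1], [0, 0, 0, 0, 0, 0, -0.5], [0, 0, 0, 0, 0, 0, 1], [0, 0, 0, 0, 0, 0, 1], [0, 0, 0, 0, 0, 0, 1], [0, 0, 0, 0, 0, 0, 1], [0, 0, 0, 0, 0, 0, 1], [0, 0, 0, 0, 0, 0, 1], [0, 0, 0, 0, 0, 0, 1], [0, 0, 0, 0, 0, 0, 1], [0, 0, 0, 0, 0, 0, 1], [0, 0, 0, 0, 0, 0, 1]],
  ],
)

```text
t: 13.2
ee_pos: [478.9, 4.0, 340.2]
orientation: [0.205, 3.134, 0.001]
ft_force: [-0.7, 5.3, 3.0]
width: 39.6
```

```bash
python3 st.py
```

```text
t 13.2 ee [478.9   4.  340.2] grasp_box [-119.5    2.8  177.2] F [-0.7  5.3  3. ] w 39.6 q [-0.02  0.31  2.    0.    0.84 -1.46]
tool axes in box (cols)
 [[-1.    -0.001  0.   ]
 [-0.001  1.     0.001]
 [-0.     0.001 -1.   ]]
```

jog_arm(
  steps=[
    [[-0.0067, 0, -0.0077, 0, 2, 0, 1], [-0.0067, 0, -0.0077, 0, 2, 0, 1], [-0.0067, 0, -0.0077, 0, 2, 0, 1], [-0.0067, 0, -0.0077, 0, 2, 0, 1], [-0.0067, 0, -0.0077, 0, 2, 0, 1], [-0.0067, 0, -0.0077, 0, 2, 0, 1], [0, 0, 0, 0, 0, 0, 1], [0, 0, 0, 0, 0, 0, 1]],
  ],
)

```text
t: 13.87
ee_pos: [522.5, -1.7, 382.0]
orientation: [-0.191, -2.925, -0.021]
ft_force: [0.2, 5.9, -2.7]
width: 39.4
```

```bash
cat >> st.py <<'E'
    o=ctrl.get_obs(); 
E
python3 st.py
```

```text
t 13.87 ee [522.5  -1.7 382. ] grasp_box [-109.5    2.9  222.6] F [ 0.2  5.9 -2.7] w 39.4 q [-0.03  0.34  1.82  0.02  1.19 -1.48]
tool axes in box (cols)
 [[-0.978 -0.001 -0.209]
 [-0.001  1.     0.001]
 [ 0.209  0.001 -0.978]]
```

jog_arm(
  steps=[
    [[-0.0067, 0, -0.0077, 0, 2, 0, 1], [-0.0067, 0, -0.0077, 0, 2, 0, 1], [-0.0067, 0, -0.0077, 0, 2, 0, 1], [-0.0067, 0, -0.0077, 0, 2, 0, 1], [-0.0067, 0, -0.0077, 0, 2, 0, 1], [-0.0067, 0, -0.0077, 0, 2, 0, 1], [-0.0067, 0, -0.0077, 0, 2, 0, 1], [-0.0067, 0, -0.0077, 0, 2, 0, 1], [-0.0067, 0, -0.0077, 0, 2, 0, 1], [-0.0067, 0, -0.0077, 0, 2, 0, 1], [0, 0, 0, 0, 0, 0, 1], [0, 0, 0, 0, 0, 0, 1]],
  ],
)

```text
t: 14.87
ee_pos: [611.3, -13.1, 429.4]
orientation: [-0.167, -2.576, -0.05]
ft_force: [-1.2, 5.7, 0.7]
width: 39.9
```

```bash
python3 st.py
```

```text
t 14.87 ee [611.3 -13.1 429.4] grasp_box [-72.7   3.2 291.4] F [-1.2  5.7  0.7] w 39.9 q [-0.05  0.5   1.5   0.04  1.71 -1.5 ]
tool axes in box (cols)
 [[-0.847 -0.001 -0.532]
 [-0.002  1.     0.001]
 [ 0.532  0.001 -0.847]]
```

jog_arm(
  steps=[
    [[-0.0067, 0, -0.0077, 0, 2, 0, 1], [-0.0067, 0, -0.0077, 0, 2, 0, 1], [-0.0067, 0, -0.0077, 0, 2, 0, 1], [-0.0067, 0, -0.0077, 0, 2, 0, 1], [-0.0067, 0, -0.0077, 0, 2, 0, 1], [-0.0067, 0, -0.0077, 0, 2, 0, 1], [-0.0033, 0, -0.0039, 0, 1, 0, 1], [0, 0, 0, 0, 0, 0, 1], [0, 0, 0, 0, 0, 0, 1], [0, 0, 0, 0, 0, 0, 1], [0, 0, 0, 0, 0, 0, 1], [0, 0, 0, 0, 0, 0, 1], [0, 0, 0, 0, 0, 0, 1]],
  ],
)

```text
t: 15.95
ee_pos: [675.4, -21.2, 443.0]
orientation: [-0.152, -2.35, -0.066]
ft_force: [-1.7, 8.9, 2.9]
width: 39.5
```

```bash
python3 st.py side:side6.png top:top6.png
```

```text
t 15.95 ee [675.4 -21.2 443. ] grasp_box [-36.9   3.5 327.9] F [-1.7  8.9  2.9] w 39.5 q [-0.06  0.63  1.27  0.06  2.02 -1.5 ]
tool axes in box (cols)
 [[-0.706 -0.001 -0.708]
 [-0.002  1.     0.   ]
 [ 0.708  0.002 -0.706]]
```

View pics/side6.png

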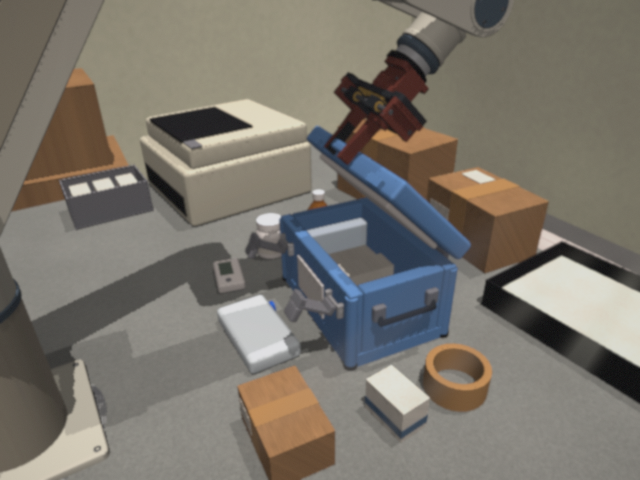

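View pics/top6.png

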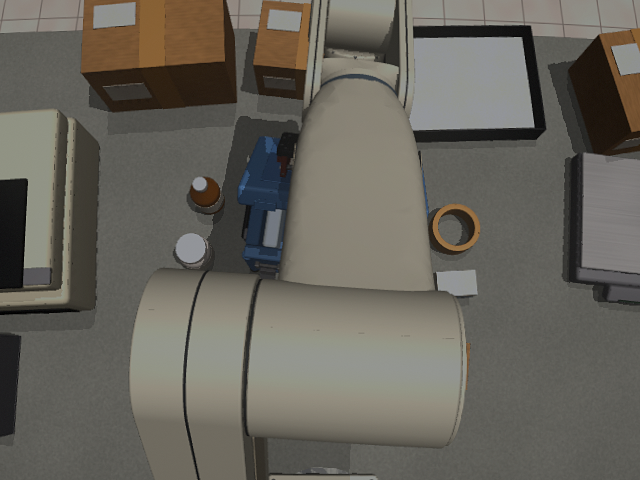

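The side view shows the lid raised in the gripper, both catches down at (265,245) and (312,300), and the bystanders where they were. I'll check the lid angle by overlaying the model.

```bash
python3 - <<'E'
from ov import *
im=cv2.imread('pics/side6.png')
E
cat > ov2.py <<'E'
from fit import *
p=[597.0,-14.3+2.5,-0.1313]
im=cv2.resize(cv2.imread('pics/side6.png')[100:300,270:490],None,fx=3,fy=3)
E=[(0,1),(2,3),(4,5),(6,7),(0,2),(1,3),(4,6),(5,7),(0,4),(1,5),(2,6),(3,7)]
for a,col in((39,(0,0,255)),(45,(0,255,255)),(51,(0,255,0))):
    t=np.radians(a); X=[]
    for x in(-102,102):
        for y in(-152,152):
            for z in(152,188):
                r=np.array([x-105,z-152]); X.append([105+r[0]*np.cos(t)+r[1]*np.sin(t),y,152-r[0]*np.sin(t)+r[1]*np.cos(t)])
    q=(proj('side',world(p,X))-[270,100])*3
    for i,j in E: cv2.line(im,tuple(np.int32(q[i])),tuple(np.int32(q[j])),col,1)
cv2.imwrite('pics/ov2.png',im)
E
python3 ov2.py
```

```text
Traceback (most recent call last):
  File "ov.py", line 15, in <module>
    cv2.imwrite(f'pics/ov_{n}_{sys.argv[1]}.png',im)
                               ~~~~~~~~^^^
IndexError: list index out of range
```

View pics/ov2.png

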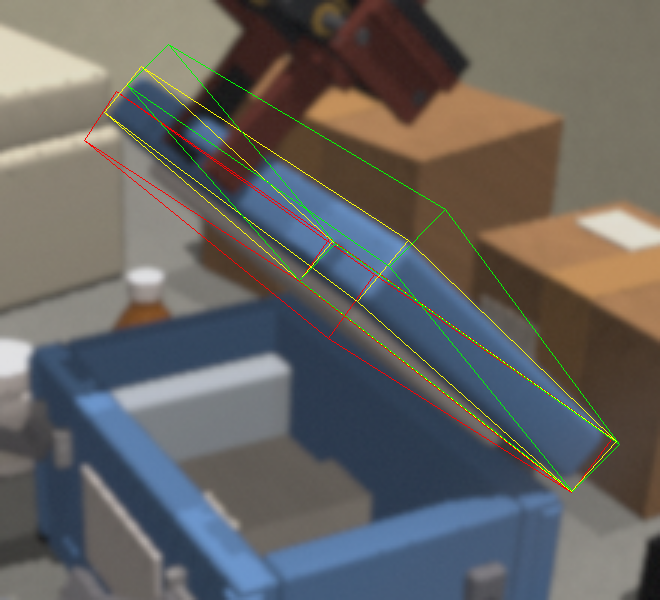

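The lid lies along the yellow 45° outline (the red is 39°, the green 51°), and the gripper still has it. Handing in.

```bash
python3 -c "
from st import *
st(); print(ctrl.close_job())"
```

```text
t 16.05 ee [675.4 -21.2 443. ] grasp_box [-36.9   3.5 327.9] F [-2.2  7.9  2.1] w 39.5 q [-0.06  0.63  1.27  0.06  2.02 -1.5 ]
tool axes in box (cols)
 [[-0.706 -0.001 -0.708]
 [-0.002  1.     0.   ]
 [ 0.708  0.002 -0.706]]
the job is handed in; nothing more can be done
None
```

The job is handed in at about 16 s of the 54 s allowed, with the gripper still holding the lid up at about 45°. I swung each catch out about 63° (1.1 rad) by its thumb lip. Then I pinched the lid tab and raised the lid along its hinge arc.

**Last checks:**
- **Lid angle:** it came out at about 44.7° from the arm's pose, and the lid matched the 45° outline in the side picture.
- **Grip:** the fingers stood at 39.5 mm on the 40 mm tab.
- **Catches:** both showed well down in the side picture. I judged their angle from the commanded arc and the picture, not from a direct reading.
- **Bystanders:** those in view looked unmoved in the last pictures. I did not measure their positions.

**Disagreements:**
- The box sits about 2–3 mm further to the left (+y) than my camera fit, which left 5–9 N of sideways force at the grip.
- The vertical wrist force read about +2 N at the end, where I expected about −3 N from the lid's weight. The force readings wander by a newton or so, and the picture clearly shows the fingers carrying the lid.

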